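Pack a fired clay head into its clip-lid carrying case

TASK

Pack the little fired clay head for carrying: stand it upright in the round recess of the blue tray, then lower the clear cover over it without knocking it, and press the cover straight down until the clip arms at both ends have snapped under the tray's rim and the cover sits fully home all round. Set head and cover down rather than dropping them, and leave the two jars and the wooden modelling tool where they are.

Things in the scene. Friction and masses are not known exactly. Their poses are not given: they have to be found in the camera images.
- head_mid (a point): Fired terracotta portrait head, loose, brittle, 0.17 kg, 82 mm high on a round foot 48 mm across. Point on its axis 41 mm above the foot's underside; z up, face to -x, hair bun 40 mm out along +x. Neck 25 mm thick at 19 to 29 mm above the foot. Skull 44 mm wide with upright sides 46 to 64 mm above the foot: grip it there across the temples (along y), about 55 mm above the foot.
- tray_recess (a point): Blue plastic tray of the carrying case, loose, 0.45 kg, 182 (x) by 142 (y) by 36 mm high, open on top. A plywood board in it (top 16 mm above the tray's underside) has a central round recess, 56 mm across, 8 mm deep, for the head's foot. Point: centre of the recess floor, 8 mm above the tray's underside; x along the long side, z up.
- tray_rim (a point): Centre of the tray's mouth, level with the top of its rim, 28 mm above the recess floor, 36 mm above the tray's underside. The rim is a round bead 7 mm thick; the opening inside it measures 168 (x) by 128 mm (y). The clip arms snap under the bead at the middle of the two short (x) ends.
- cover_handle (a point): Middle of the blue bar handle on top of the clear cover, 132 mm above the cover's lower edge. Bar along x: 100 mm long, 18 mm wide (y), 14 mm high (top 7 mm above this point), 23 mm free under it, posts at its ends. Cover just set on the tray: rests on its clips, this point about 151 mm above the recess floor. Fully home: 142 mm above the recess floor.
- cover_edge (a point): Centre of the lower edge of the cover, a clear plastic hood, loose, 0.28 kg, open below: 163 (x) by 123 (y) by 102 mm high, walls 3 mm, ceiling 99 mm up; blue flange round it, underside 18 mm up, 184 by 144 mm. It starts standing on the table on this edge. Goes into the tray's mouth either way round, long side along long side, with 2.5 mm of play all round, until the flange meets the rim.
- clip_a (a joint): Blue sprung clip arm, 40 mm wide, on the cover's +x end (197 mm over both arms), barb inward, tip 2 mm above the cover's lower edge. Angle in rad: 0 closed, as it stands free and once snapped under the rim; grows outward, about 0.1 as the barb passes the rim. Both clips together take 12 to 19 N straight down on the middle of the handle; pressed off-centre one end snaps before the other.
- clip_b (a joint): The same clip arm on the -x end of the cover; angle in rad, 0 = closed, grows outward.
- glaze_jar: Bystander: green glass jar with brass lid, 60 mm in diameter, 85 mm high, loose, origin at the centre of its underside. To be left alone.
- slip_jar: Bystander: red plastic jar with white lid, 68 mm in diameter, 75 mm high, loose, origin at the centre of its underside. To be left alone.
- model_tool: Bystander: wooden modelling tool lying on the table, 150 mm long (along x), 18 mm wide, 10 mm high, loose, origin on its underside near its middle. To be left alone.
Not all that is in view belongs to the job. Of the things that look like the part that bears head_mid, the middle-sized one is meant.

How it is judged:
On the way, in this order (a step that is already met when the one before it is completed fails the run):
1. The head stands upright in the recess of the tray, let go (horizontal distance between head_mid and tray_recess below 0.008 m and z of head_mid in the frame of tray_recess below 0.044 m and angle between head_mid's own z axis and vertical below 0.09 rad and contact force between the fingers and head below 0.05 N), for 0.3 s.
2. The cover is down on the tray all round, both clips snapped under the rim, the head standing inside (horizontal distance between head_mid and tray_recess below 0.008 m and z of head_mid in the frame of tray_recess below 0.044 m and angle between head_mid's own z axis and vertical below 0.09 rad and z of cover_handle in the frame of tray_recess between 0.139 and 0.1438 m and horizontal distance between cover_handle and tray_recess below 0.007 m and angle between the z axis of cover_handle and the z axis of tray_recess, either way round below 0.02 rad and value of joint each of clip_a, clip_b below 0.03 rad), for 0.2 s.
At the end, for the whole second after the job is handed in: Tray flat on the table (0.03 rad); head in its recess, within 8 mm of its centre, foot within 3 mm of the floor, upright (0.09 rad); cover fully home (handle middle 139 to 143.8 mm above the recess floor, within 7 mm of its axis, level to 0.02 rad), both clips closed (below 0.03 rad); at rest (all of step 2 and angle between tray_recess's own z axis and vertical below 0.03 rad and height (world z) of tray_recess below 0.012 m and linear speed of each of head, cover, tray below 0.02 m/s); the robot touches nothing.
It fails at once if The cover knocks against the head (more than 5 N) (contact force between cover and head above 5 N).
It fails at once if The head is knocked over (tilted more than 0.6 rad) (angle between head_mid's own z axis and vertical above 0.6 rad).
It fails at once if The head is dropped (falls free by more than about 15 mm) (linear speed of head above 0.55 m/s and contact force between each of the arm, the fingers and head below 0.05 N).
It fails at once if The cover is dropped (falls free by more than about 15 mm before it rests on the tray) (linear speed of cover above 0.55 m/s and contact force between each of the arm, the fingers and cover below 0.05 N and z of cover_handle in the frame of tray_recess above 0.154 m).
It fails at once if A jar or the modelling tool is moved more than 30 mm (distance of any of glaze_jar, slip_jar, model_tool from where it was at the start of the episode above 0.03 m).
It also fails if it takes over 72 s, if anything falls off the work surface, if the arm or the gripper's body presses on something with over 40 N, if the wrist force passes 120 N, or if a joint passes its speed limit or range.

ROBOT

A 6-joint arm with a two-finger parallel gripper is mounted at the origin on the work surface. World frame = base frame: x ahead of the robot, y to its left, z up, the work surface at z = 0. Lengths are in m, angles in rad, forces in N, time in s.
With the tool pointing down it reaches from about 0.375 to 0.975 m from the base axis. Payload 3.8 kg.
Tool frame: the origin (TCP) lies at the very end of the fingers, on their centre line; the grasp point (between the pads) lies bot.grasp_offset behind it (bot.grasp_offset is the distance from the TCP to the grasp point, in m); x points along the fingers, z is the direction in which the jaws open and shut, and the axes are right-handed (so a half turn about x gives the same grasp; the last joint's range is limited). The gripper opens to 85 mm and grips with 20 to 120 N. Pads are 22 mm wide; open, the fingers measure 114 mm over their backs; the gripper's body (76 mm by 85 mm) begins 54 mm behind the grasp point. The pads swing forward as they close: fully open they stand 13 mm farther back than shut.
Start: joints at [1.265, 0.264, 1.604, -0, 1.274, -0.037], TCP at [0.179, 0.651, 0.231] pointing down, gripper open.
Joint ranges: [-2.63, 2.63], [-0.94, 2.18], [0.31, 2.57], [-1.31, 4.45], [0, 2.66], [-2.55, 2.55]. Speed limits (rad/s): [2.57, 2.57, 3.14, 3.14, 3.14, 3.14].

INTERFACE

Orientations are given as a unit quaternion [w, x, y, z].
In Python, from plant import bot gives the robot as it stands. The module is installed in compiled form; this text tells all that it offers. Calls block until the motion is done:
- bot.goto(position, orientation): joint-space move of the TCP to a pose.
- bot.line_to(position, orientation=None, max_speed=0.15, max_force=None): straight line of the TCP; orientation=None keeps the orientation; max_speed is the mean speed in m/s. With max_force (N) it stops when the force on the tool has changed by that much, and returns True; else False.
- bot.movej(angles): joint-space move.
- bot.command_gripper(opening): finger opening in m; the grip force is fixed at half the most; returns when the fingers have stopped.
- bot.dwell(seconds).
- bot.solve_ik(position, orientation): joint angles nearest the present ones, or None.
- bot.observe(): the state.
- bot.camera(name): name is "side" or "top" or "wrist"; returns the picture (420x560x3 uint8, blue, green, red); there is no depth.
- bot.get_calibration(name): a dict with "fovy" (degrees; the focal length in pixels is half the picture's height over the tangent of half this angle, whatever the lens; pixels are square), "cx", "cy" (the principal point, pixels), "pose" (4x4, takes a point from camera to world coordinates); the wrist camera has in their place "hand_eye" (4x4, takes a point from camera to tool coordinates, whose origin is the TCP and whose axes are the tool frame's). Camera axes: x right, y down, z forward; pixel columns grow to the right and rows downward; lengths in m; the calibration is good to about 2 mm. A picture is of the moment at which its call begins: read the wrist's pose just before it. get_calibration takes no time and is no camera call.
A pose or a line that the arm cannot do raises bot.Unreachable and nothing moves.
- bot.sign_off(): hands the job in, once; it reports no verdict.
The state is a dict: "time": time; "joint_positions": joint angles; "qvel": joint speeds; "effort": joint torques, N m; "eef_pos": TCP position; "ee_rot": TCP orientation; "force": force on the tool from outside, world axes, zero at the start; "moment": the same for the moment, N m; "width": finger opening in m.
Only numpy, scipy, OpenCV 4.12 (cv2) and the standard library are available. Lean on these libraries where they do the work, as an engineer would, in place of code of your own. Each camera call takes 0.05 s, during which the arm holds its last target. There are 200 camera calls.

## Working session

There is one attempt and no reset: what is moved stays moved. The work goes in short steps, each a Python script; the robot and the scene stay as the last script left them, time stands still between calls to the robot, and variables do not carry over. Pictures are saved under pics/ and viewed, about 8 in all and at most 12, crops included, and the job is handed in when it is done.

```bash
mkdir -p pics; python3 - <<'E'
from plant import bot
import cv2,numpy as np
np.set_printoptions(precision=4,suppress=True)
for n in("top","side","wrist"):
    cv2.imwrite(f"pics/{n}0.png",bot.camera(n)); print(n,bot.get_calibration(n))
print(bot.observe(),bot.grasp_offset)
a=cv2.imread("pics/top0.png")
cv2.imwrite("pics/top0b.png",cv2.resize(a,(800,600),interpolation=cv2.INTER_CUBIC))
E
```

```text
top {'fovy': 54.72108007293444, 'cx': 280.91461205933814, 'cy': 212.88503688671534, 'pose': array([[ 0.037 , -0.9765,  0.2121,  0.372 ],
       [-0.9993, -0.0357,  0.0101, -0.0086],
       [-0.0022, -0.2124, -0.9772,  1.0854],
       [ 0.    ,  0.    ,  0.    ,  1.    ]])}
side {'fovy': 45.92427556904088, 'cx': 272.7767795405498, 'cy': 211.78329150975375, 'pose': array([[ 0.9928, -0.0816,  0.0881,  0.5154],
       [-0.1186, -0.7787,  0.616 , -0.5877],
       [ 0.0183, -0.622 , -0.7828,  0.8688],
       [ 0.    ,  0.    ,  0.    ,  1.    ]])}
wrist {'fovy': 60.85965292200828, 'cx': 273.3358159916815, 'cy': 212.8987014207749, 'hand_eye': array([[-0.0001, -0.2876,  0.9578, -0.1424],
       [ 0.0003, -0.9578, -0.2876,  0.0726],
       [ 1.    ,  0.0003,  0.0002,  0.0003],
       [ 0.    ,  0.    ,  0.    ,  1.    ]])}
{'time': 0.15, 'joint_positions': array([ 1.2651,  0.2646,  1.6051, -0.    ,  1.2737, -0.0369]), 'qvel': array([-0.002 , -0.0022, -0.0042,  0.0002, -0.0001, -0.0014]), 'effort': array([  0.0004, -51.5902, -36.796 ,   0.    ,   0.0081,  -0.    ]), 'eef_pos': array([0.1791, 0.6502, 0.2302]), 'ee_rot': array([ 0.562 , -0.4289,  0.563 ,  0.4281]), 'force': array([-0.2279,  0.1427, -0.1484]), 'moment': array([-0.0079, -0.0049, -0.0023]), 'width': 0.08526543175424747} 0.0187
```

View pics/top0b.png

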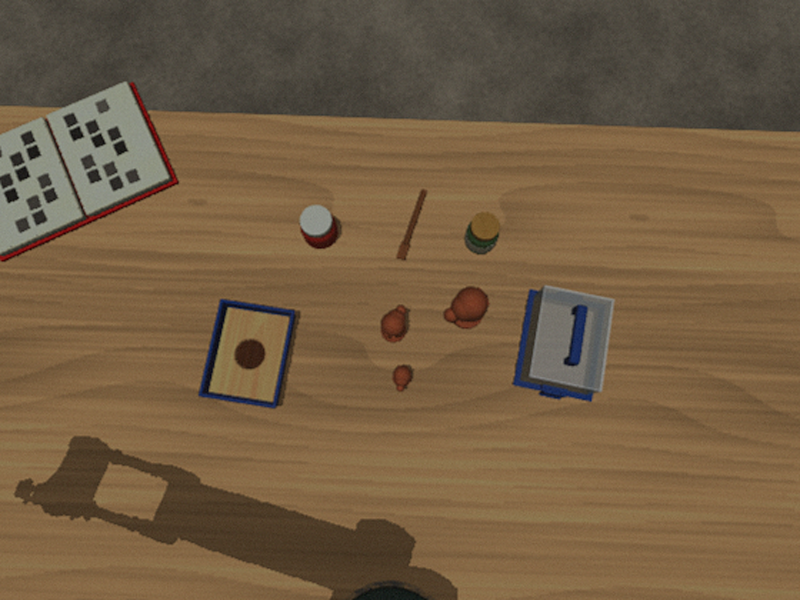

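View pics/side0.png

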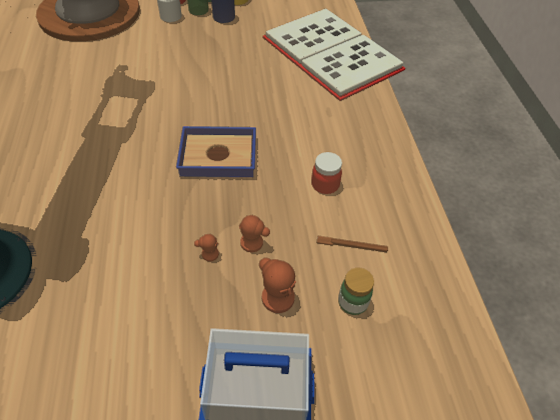

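Three terracotta heads, given as pixels in the 800x600 top view:
- **Large:** (468,305)
- **Middle:** (395,324), at side view (253,232). This is the middle-sized one, so it is the one meant.
- **Small:** (402,377)

The tray is at (250,353), the cover handle at (576,336), and the jars and tool are at the top. Next I take coarse positions and move the wrist camera over the head.

```bash
cat > h.py <<'E'
from plant import bot
import cv2,numpy as np
from scipy.spatial.transform import Rotation as R
np.set_printoptions(precision=4,suppress=True)
def shot(n):
    o=bot.observe(); im=bot.camera(n); c=bot.get_calibration(n)
    if n=="wrist":
        q=np.array(o["ee_rot"]); T=np.eye(4); T[:3,:3]=R.from_quat(q[[1,2,3,0]]).as_matrix(); T[:3,3]=o["eef_pos"]
        P=T@c["hand_eye"]
    else: P=c["pose"]
    return im,(P,210/np.tan(np.radians(c["fovy"]/2)),c["cx"],c["cy"])
def cast(uv,cam,z):
    P,f,cx,cy=cam; uv=np.atleast_2d(uv).astype(float)
    d=np.c_[(uv[:,0]-cx)/f,(uv[:,1]-cy)/f,np.ones(len(uv))]@P[:3,:3].T
    return (P[:3,3]+d*((z-P[2,3])/d[:,2])[:,None])[:,:2]
def proj(p,cam):
    P,f,cx,cy=cam; c=(np.atleast_2d(p)-P[:3,3])@P[:3,:3]
    return np.c_[f*c[:,0]/c[:,2]+cx,f*c[:,1]/c[:,2]+cy]
def down(a):  # tool down, jaw axis (tool z) at world angle a
    z=np.array([np.cos(a),np.sin(a),0]);x=np.array([0,0,-1.])
    q=R.from_matrix(np.c_[x,np.cross(z,x),z]).as_quat(); return q[[3,0,1,2]]
def hsv(im,lo,hi): return cv2.inRange(cv2.cvtColor(im,cv2.COLOR_BGR2HSV),lo,hi)
def blobs(m,amin=60):
    m=cv2.morphologyEx(m,cv2.MORPH_OPEN,np.ones((3,3),np.uint8))
    return [c for c in cv2.findContours(m,cv2.RETR_EXTERNAL,cv2.CHAIN_APPROX_NONE)[0] if cv2.contourArea(c)>amin]
E
python3 - <<'E'
from h import *
im,cam=shot("top")
print("head skull z55", cast([276.5,227],cam,.055), "bun",cast([282.5,217],cam,.06),"big",cast([328,213],cam,.08),"small",cast([281,263],cam,.03))
print("recess",cast([175,247.5],cam,.012),"handle ends",cast([[406.7,215.6],[399.7,254.5]],cam,.139))
print("jars",cast([338,150],cam,.085),cast([221,151],cam,.075))
for c in blobs(hsv(im,(105,100,40),(130,255,255)),60):
    w=cast(c[:,0],cam,.034).astype(np.float32); print("blue",cv2.boundingRect(c),cv2.minAreaRect(w))
hd=cast([276.5,227],cam,.055)[0]; b=cast([282.5,217],cam,.06)[0]-hd; yaw=np.arctan2(b[1],b[0]); print("yaw",yaw)
for a in(yaw+np.pi/2,yaw-np.pi/2):
    R_=R.from_quat(down(a)[[1,2,3,0]]).as_matrix(); print(a, "tool y",R_[:,1],bot.solve_ik([*hd,.2],down(a)))
E
```

```text
head skull z55 [[0.5581 0.012 ]] bun [[ 0.5839 -0.0026]] big [[ 0.5943 -0.1175]] small [[ 0.4683 -0.0029]]
recess [[0.5006 0.2804]] handle ends [[ 0.5818 -0.2985]
 [ 0.4883 -0.2795]]
jars [[ 0.7625 -0.141 ]] [[0.7524 0.1658]]
blue (398, 214, 13, 41) ((0.5562700033187866, -0.3224603831768036), (0.018718566745519638, 0.11001314967870712), 80.40390014648438)
blue (360, 204, 54, 76) ((0.5127292275428772, -0.2441197633743286), (0.2204034924507141, 0.11295587569475174), 27.65508460998535)
yaw -0.5123984643021122
1.0583978624927843 tool y [-0.8716  0.4903  0.    ] [-0.0232  0.0661  1.8917 -0.      1.1838 -1.0816]
-2.083194791097009 tool y [ 0.8716 -0.4903  0.    ] [-0.0232  0.0661  1.8917 -0.      1.1838  2.06  ]
```

```bash
python3 - <<'E'
from h import *
import pickle
d={}
for n,p,a in(("tray",[.50,.28,.26],1.39),("head",[.558,.012,.22],1.058),("cover",[.535,-.289,.32],1.37)):
    bot.goto(p,down(a)); bot.dwell(.2); d[n]=shot("wrist"); cv2.imwrite(f"pics/w_{n}.png",d[n][0])
    if n=="tray": d["top"]=shot("top"); 
pickle.dump(d,open("d.pkl","wb")); print(bot.observe()["time"])
z=[cv2.resize(d[n][0],(400,300)) for n in("tray","cover")]
cv2.imwrite("pics/tc.png",np.hstack(z))
E
```

```text
5.0667
```

View pics/w_head.png

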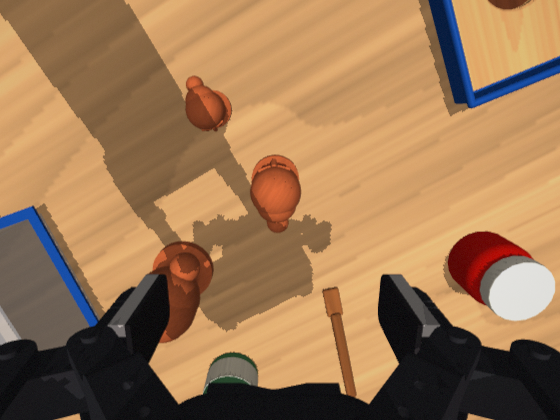

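View pics/tc.png

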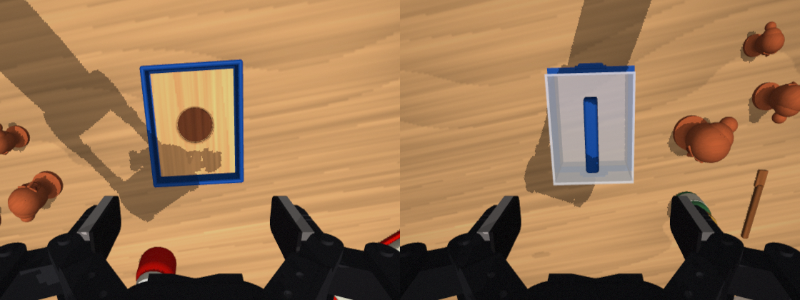

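The wrist view shows the target head at (276,190): foot showing at (275,160), bun at (278,226), well clear of both neighbours. The tray and cover are fully visible. Now I refine the positions.

```bash
cat > m.py <<'E'
from h import *
import pickle
from scipy.optimize import least_squares
d=pickle.load(open("d.pkl","rb"))
im,cam=d["head"]
cs=[c for c in blobs(hsv(im,(0,120,60),(14,255,255)),300) if cv2.pointPolygonTest(c,(276.,190.),False)>0]
c=cs[0][:,0]; print("head bbox",cv2.boundingRect(cs[0]))
up=c[c[:,1]<168]; w=cast(up,cam,.002)
s=least_squares(lambda p:np.hypot(*(w-p).T)-.024,[.55,.01]); print("foot",s.x,"rms",np.sqrt(np.mean(s.fun**2)),len(w))
sk=c[(c[:,1]>175)&(c[:,1]<205)]; 
l=sk[sk[:,0]<276];r=sk[sk[:,0]>276]; wl=cast(l,cam,.055);wr=cast(r,cam,.055)
j=np.array([np.cos(1.058),np.sin(1.058)]); print("skull extents along jaw",(wl@j).min(),(wl@j).max(),(wr@j).min(),(wr@j).max(),"foot@jaw",s.x@j)
bn=c[c[:,1]>c[:,1].max()-8]; b=cast(bn.mean(0),cam,.06)[0]; v=b-s.x; print("bun",b,np.hypot(*v),"yaw",np.arctan2(v[1],v[0]))
im,cam=d["tray"]
bl=blobs(hsv(im,(105,90,25),(130,255,255)),300)
b=max(bl,key=cv2.contourArea); print("tray",cv2.boundingRect(b),cv2.minAreaRect(cast(b[:,0],cam,.0325).astype(np.float32)))
x,y,ww,hh=cv2.boundingRect(b)
g=cv2.cvtColor(im,cv2.COLOR_BGR2HSV)
k=[c for c in blobs(hsv(im,(0,60,20),(14,255,130)),300) if x<c[:,0,0].mean()<x+ww and y<c[:,0,1].mean()<y+hh]
for c in k: e=cv2.fitEllipse(c); print("recess",e,cv2.minEnclosingCircle(cast(c[:,0],cam,.016).astype(np.float32)))
im,cam=d["cover"]
for c in blobs(hsv(im,(105,90,25),(130,255,255)),300):
    print("cover blue",cv2.boundingRect(c),cv2.minAreaRect(cast(c[:,0],cam,.139).astype(np.float32)))
E
python3 m.py
```

```text
head bbox (250, 154, 51, 79)
foot [0.5576 0.016 ] rms 0.0002848334377754343 46
skull extents along jaw 0.26545357420177473 0.2680374824061535 0.30726026481980745 0.30982487038026535 foot@jaw 0.28752798147200326
bun [0.59   0.0005] 0.03594340955561724 yaw -0.4481479483912429
tray (196, 84, 145, 178) ((0.500584065914154, 0.2800860106945038), (0.14122003316879272, 0.18129825592041016), 83.27729034423828)
recess ((272.7470397949219, 173.79306030273438), (46.73762893676758, 47.37342071533203), 87.48774719238281) ((0.49909892678260803, 0.28055649995803833), 0.026788201183080673)
cover blue (257, 136, 21, 106) ((0.5370488166809082, -0.29305440187454224), (0.01703081652522087, 0.09975610673427582), 80.15762329101562)
cover blue (206, 88, 122, 16) ((0.4541820287704468, -0.2770349383354187), (0.1042434349656105, 0.01062018983066082), 80.28641510009766)
```

Sizes check out: skull 44.4 mm, tray 141x181, recess radius 27 mm, bar 100x17. Next, grasp the head.

```bash
python3 - <<'E'
from h import *
q=down(1.09); p=np.array([.5576,.016])
bot.goto([*p,.15],q)
print("hit",bot.line_to([*p,.035],max_speed=.08,max_force=4), bot.observe()["eef_pos"])
bot.command_gripper(.03); o=bot.observe(); print(o["width"],o["force"])
bot.line_to([*p,.05],max_speed=.04); bot.dwell(.1)
bot.line_to([*p,.16],max_speed=.12); bot.dwell(.2); o=bot.observe(); print(o["width"],o["force"],o["eef_pos"],o["time"])
qt=down(np.pi/2-.117)
bot.goto([.4998,.2803,.16],qt); bot.dwell(.2); o=bot.observe(); print(o["eef_pos"],o["width"],o["joint_positions"],o["time"])
for n in("wrist","side","top"): cv2.imwrite(f"pics/{n}1.png",shot(n)[0])
s=cv2.imread("pics/side1.png")[20:230,80:360];w=cv2.imread("pics/wrist1.png")
cv2.imwrite("pics/g1.png",np.hstack([cv2.resize(s,(400,300)),cv2.resize(w,(400,300))]))
E
```

```text
hit False [0.5582 0.016  0.0357]
0.04233332007758736 [-1.3915 -1.1461  5.1436]
0.04192081830675757 [-0.5296 -0.5181 -3.1211] [0.5569 0.016  0.1589] 10.3417
[0.5005 0.279  0.16  ] 0.04225096932076707 [ 0.4652  0.128   1.9014 -0.0003  1.1122 -0.9862] 11.5917
```

View pics/g1.png

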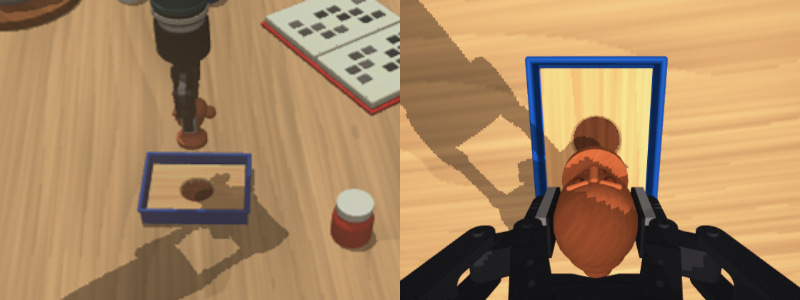

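The head is held upright between the pads at the temples, foot over the tray (recess visible at (597,135)). Now I lower it with a force guard.

```bash
python3 - <<'E'
from h import *
p=np.array([.4998,.2803])
bot.line_to([*p,.075],max_speed=.1); bot.dwell(.3); o=bot.observe();print(o["eef_pos"],o["force"])
hit=bot.line_to([*p,.0405],max_speed=.02,max_force=2.5); bot.dwell(.2); o=bot.observe(); print(hit,o["eef_pos"],o["force"],o["width"],o["time"])
E
```

```text
[0.5002 0.2805 0.0756] [-0.1476  0.6861 -1.7989]
True [0.4997 0.2802 0.0436] [-1.0565 -0.2747  5.3651] 0.042262505891418646 14.6417
```

Contact at TCP z=0.0436, against 0.0437 expected for the recess floor. Release, retreat and check.

```bash
python3 - <<'E'
from h import *
import pickle
o=bot.observe(); p=o["eef_pos"]
bot.command_gripper(.085); bot.dwell(.2)
bot.line_to([p[0],p[1],.16],max_speed=.1)
bot.line_to([p[0],p[1],.30],max_speed=.2); bot.dwell(.4)
d={n:shot(n) for n in("wrist","side","top")}; pickle.dump(d,open("d2.pkl","wb"))
im,cam=d["wrist"]; 
s=d["side"][0][100:205,150:290];w=im
cv2.imwrite("pics/g2.png",np.hstack([cv2.resize(s,(400,300),interpolation=cv2.INTER_CUBIC),cv2.resize(w[60:270,140:420],(400,300),interpolation=cv2.INTER_CUBIC)]))
b=max(blobs(hsv(im,(105,90,25),(130,255,255)),300),key=cv2.contourArea); print("tray",cv2.boundingRect(b),cv2.minAreaRect(cast(b[:,0],cam,.0325).astype(np.float32)))
print(proj([.4998,.2803,.008],cam),proj([.4998,.2803,.09],cam),bot.observe()["time"])
bot.goto([.537,-.293,.25],down(np.pi/2-.172)); print(bot.observe()["joint_positions"],bot.observe()["time"])
E
```

```text
tray (210, 91, 129, 156) ((0.5009459257125854, 0.28003448247909546), (0.1411990374326706, 0.18046124279499054), 83.27491760253906)
[[273.8574 168.799 ]] [[273.7718 182.3567]] 18.0667
[-0.5387  0.134   1.7233  0.0004  1.2841 -1.9388] 20.1417
```

View pics/g2.png

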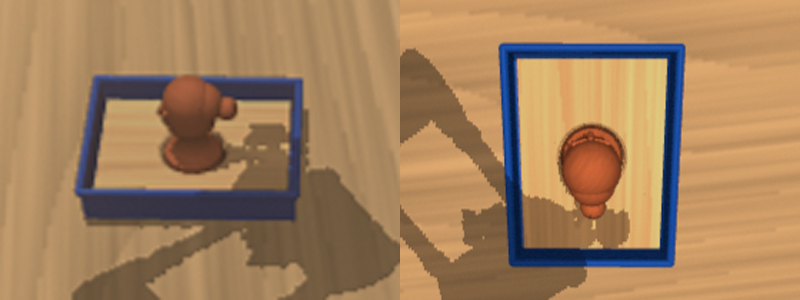

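Head stands upright, centred in the recess; the tray hasn't moved (same yaw, centre within 0.5 mm). Now the cover handle.

```bash
python3 - <<'E'
from h import *
p=np.array([.537,-.293]); 
bot.command_gripper(.06)
bot.line_to([*p,.155],max_speed=.15)
print(bot.line_to([*p,.1145],max_speed=.05,max_force=4),bot.observe()["eef_pos"])
bot.command_gripper(.0); o=bot.observe(); print(o["width"],o["force"],o["eef_pos"])
bot.line_to([*p,.13],max_speed=.04); bot.dwell(.2); o=bot.observe(); print(o["width"],o["force"],o["moment"])
bot.line_to([*p,.26],max_speed=.15); bot.dwell(.2)
o=bot.observe(); print(o["width"],o["eef_pos"],o["force"],o["moment"],o["time"])
qt=down(np.pi/2-.117); print(bot.solve_ik([.5,.2802,.26],qt))
cv2.imwrite("pics/s3.png",bot.camera("side"))
cv2.imwrite("pics/t3.png",bot.camera("top"))
s=cv2.imread("pics/s3.png")[200:420,140:420];t=cv2.imread("pics/t3.png")[150:330,330:560]
cv2.imwrite("pics/g3.png",np.hstack([cv2.resize(s,(400,314)),cv2.resize(t,(400,314))]))
E
```

```text
False [ 0.5373 -0.2931  0.1148]
0.016707492486202003 [-0.2015 -1.262   2.8683] [ 0.5372 -0.2935  0.115 ]
0.016730893923182617 [-0.8492  0.3783 -3.3443] [-0.0262  0.0241  0.0283]
0.01691454746426638 [ 0.5364 -0.2926  0.2584] [ 0.3698  0.2271 -3.182 ] [-0.0391  0.037  -0.0258] 24.675
[ 0.4673  0.055   1.7912 -0.      1.2954 -0.9865]
```

View pics/g3.png

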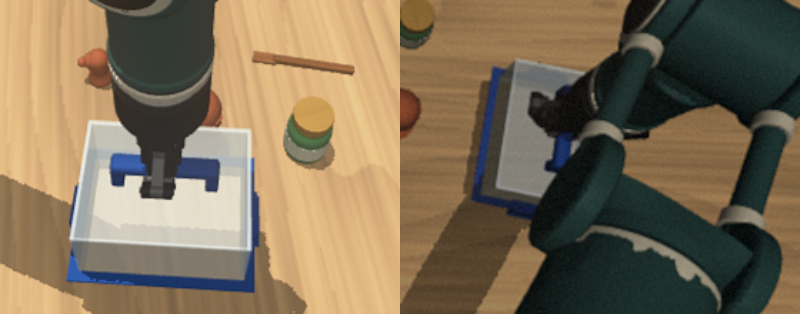

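Bar gripped (16.8 mm wide), the cover hangs level and the moments are small. Carry it high over the heads to the tray, then lower with a guard.

```bash
python3 - <<'E'
from h import *
qt=down(np.pi/2-.117); p=np.array([.5003,.2802])
bot.line_to([.537,-.293,.31],max_speed=.15)
bot.goto([*p,.31],qt); bot.dwell(.3); o=bot.observe(); print(o["eef_pos"],o["width"],o["force"],o["time"])
bot.line_to([*p,.17],max_speed=.1); bot.dwell(.4); o=bot.observe(); print(o["eef_pos"],o["force"],o["moment"])
for n in("wrist","side","top"): cv2.imwrite(f"pics/{n}4.png",bot.camera(n))
s=cv2.imread("pics/side4.png")[60:210,130:330];w=cv2.imread("pics/wrist4.png")
cv2.imwrite("pics/g4.png",np.hstack([cv2.resize(s,(400,300),interpolation=cv2.INTER_CUBIC),cv2.resize(w,(400,300))]))
E
```

```text
[0.5006 0.2797 0.31  ] 0.01685133764966499 [-0.1239 -0.1977 -2.4084] 27.625
[0.5003 0.2802 0.1701] [ 0.3206 -0.3232 -2.9397] [-0.0044 -0.001   0.0324]
```

View pics/g4.png

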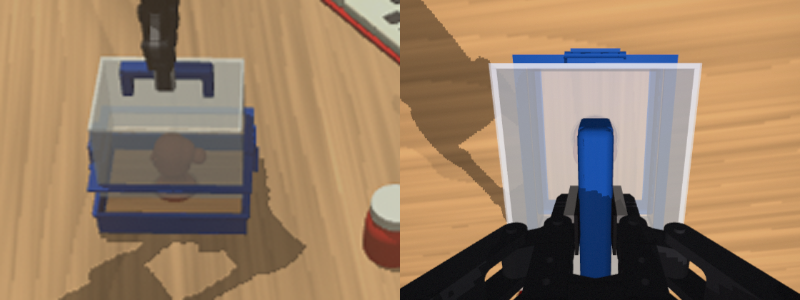

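The cover is level over the tray, with the head visible inside and clear of the walls, and the bar is symmetric between the fingers. Lower until it rests; expected TCP z is about 0.142, or about 0.151 if the edge catches the rim.

```bash
python3 - <<'E'
from h import *
p=[.5003,.2802]
hit=bot.line_to([*p,.138],max_speed=.02,max_force=3); bot.dwell(.2); o=bot.observe(); print(hit,o["eef_pos"],o["force"],o["moment"],o["width"],o["time"])
E
```

```text
True [0.4998 0.2801 0.1433] [0.1548 0.7238 5.4637] [0.1241 0.0784 0.0121] 0.017011318441348334 31.1167
```

Contact is at the clips, past the rim edge. Press straight down, guarded.

```bash
python3 - <<'E'
from h import *
p=[.5003,.2802]
for z in(.140,.1375,.135,.133,.132):
    hit=bot.line_to([*p,z],max_speed=.015,max_force=22); o=bot.observe(); print(z,hit,o["eef_pos"],o["force"],o["moment"],o["time"])
    if hit: break
bot.dwell(.3);o=bot.observe(); print(o["eef_pos"],o["force"],o["moment"],o["width"])
E
```

```text
0.14 False [0.5017 0.2806 0.1421] [ 1.1108 -1.2458  8.3977] [-0.1852  0.3033  0.0089] 31.4333
0.1375 False [0.502  0.2807 0.1398] [ 1.5656 -0.7684  8.6659] [-0.1195  0.3604  0.0988] 31.75
0.135 False [0.4994 0.2802 0.1346] [-2.7227  0.8747  3.0567] [0.4063 0.406  0.012 ] 32.0667
0.133 False [0.4986 0.2804 0.1339] [-9.9519 -0.5804 10.2639] [ 0.0903  1.1904 -0.0269] 32.35
0.132 False [0.4983 0.2805 0.1336] [-11.7343  -1.6466  14.7995] [ 0.0168  1.4623 -0.0372] 32.6
[0.4983 0.2805 0.1336] [-11.3858  -0.534   15.2522] [-0.0253  1.4384  0.0182] 0.01670710471065929
```

It seems to have snapped (force dropped at 0.1346). There is a sideways load of -11 N in x, so I relieve that and press a bit more.

```bash
python3 - <<'E'
from h import *
for t in([.4985,.2804,.132],[.4972,.2804,.132],[.4972,.2804,.131],[.4972,.2804,.130]):
    hit=bot.line_to(t,max_speed=.01,max_force=18); bot.dwell(.1); o=bot.observe(); print(hit,o["eef_pos"],o["force"],o["moment"],o["time"])
cv2.imwrite("pics/w5.png",bot.camera("wrist")); cv2.imwrite("pics/s5.png",bot.camera("side"))
s=cv2.imread("pics/s5.png")[60:210,130:330];w=cv2.imread("pics/w5.png")
cv2.imwrite("pics/g5.png",np.hstack([cv2.resize(s,(400,300),interpolation=cv2.INTER_CUBIC),cv2.resize(w,(400,300))]))
E
```

```text
False [0.4976 0.2805 0.1331] [-7.1902 -0.2822 11.1025] [ 0.0092  0.7701 -0.0285] 33.3333
False [0.4973 0.2805 0.1329] [-4.3245 -1.014   5.8515] [0.0429 0.2646 0.0408] 33.7167
False [0.4973 0.2805 0.1329] [-6.8492 -1.6923 12.46  ] [-0.1375  0.6284 -0.0764] 34.0667
False [0.4973 0.2805 0.1329] [-8.0006 -2.5078 17.373 ] [-0.3524  0.8924 -0.0379] 34.4167
```

View pics/g5.png

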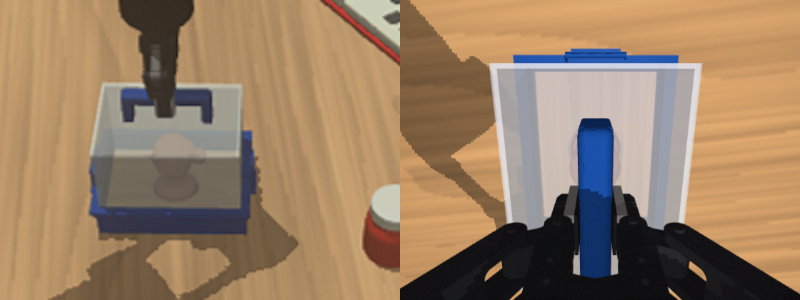

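Hard stop at TCP z=0.1329, against 0.1328 expected for fully home. Release, then a push check with closed fingers on the bar's middle (its top should be at 0.157), and a final look.

```bash
python3 - <<'E'
from h import *
bot.line_to([.4972,.2804,.1325],max_speed=.01)
bot.command_gripper(.06); bot.dwell(.2); p=bot.observe()["eef_pos"]
bot.line_to([p[0],p[1],.20],max_speed=.08)
bot.command_gripper(0); 
bot.line_to([p[0],p[1],.165],max_speed=.08); bot.dwell(.2)
h=bot.line_to([p[0],p[1],.150],max_speed=.015,max_force=3); o=bot.observe(); print("touch",h,o["eef_pos"],o["force"])
h=bot.line_to([p[0],p[1],.148],max_speed=.015,max_force=20); o=bot.observe(); print("push",h,o["eef_pos"],o["force"],o["moment"])
bot.line_to([p[0],p[1],.30],max_speed=.12); bot.dwell(.3); o=bot.observe(); print(o["force"],o["time"])
im,cam=shot("wrist"); cv2.imwrite("pics/w6.png",im); s=bot.camera("side"); cv2.imwrite("pics/s6.png",s)
for c in blobs(hsv(im,(105,90,25),(130,255,255)),300):
    print(cv2.boundingRect(c),cv2.minAreaRect(cast(c[:,0],cam,.157).astype(np.float32)))
cv2.imwrite("pics/g6.png",np.hstack([cv2.resize(s[80:200,140:300],(400,300),interpolation=cv2.INTER_CUBIC),cv2.resize(im[30:300,90:450],(400,300))]))
E
```

```text
touch True [0.4972 0.2804 0.157 ] [-0.5887  0.0419  4.4801]
push True [0.4972 0.2804 0.157 ] [-0.5479 -0.6861  3.3951] [-0.1022  0.0824 -0.0225]
[-0.2048  0.3137 -0.9846] 40.5417
(264, 137, 22, 119) ((0.4971941411495209, 0.2807554602622986), (0.01705521158874035, 0.09978754073381424), 83.22547149658203)
(208, 86, 134, 13) ((0.4145125448703766, 0.29061686992645264), (0.10104846209287643, 0.00860956497490406), 83.31089782714844)
```

View pics/g6.png

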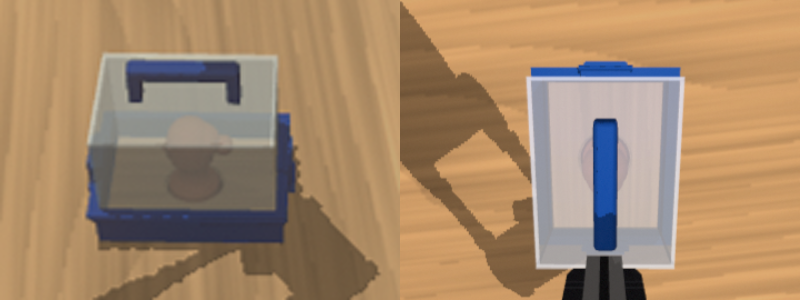

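The bar top touches at exactly 0.1570, the handle yaw equals the tray yaw (83.2°), and the image shows the flange flush on the rim with the head upright inside. Handing in.

```bash
python3 -c "
from plant import bot
bot.sign_off(); print(bot.observe()['time'])"
```

```text
the job is handed in; nothing more can be done
the job is handed in; nothing more can be done
```

The head is packed and the job was handed in at about 41 s of the 72 s allowed; sign-off gives no verdict. I picked the middle-sized head, gripped it across the temples and set it in the recess. Then I lowered the cover over it under force guard, pressed it home, let go and backed off.

**Checks that agreed**
- **Head:** the foot touched down at TCP z 0.0436 against 0.0437 expected. Pictures show it upright in the recess, and still upright inside the cover at the end.
- **Cover height:** it came to a hard stop at 0.1329 against 0.1328 expected. A fingertip touch then found the bar top at 0.1570, exactly the fully home height.
- **Cover angle:** the handle's yaw is 83.2° against the tray's 83.3°.

**Did not go as planned or was not measured**
- **Sideways load:** while pressing, about 11 N built up along x. I relieved it by shifting 2–3 mm towards -x, and the cover ended about 3 mm from the tray centre I measured earlier. I did not re-measure the tray, so I can't say how much of that was the tray moving.
- **Second push:** the confirming push stopped early at about 3–4 N, so it only confirms the height and does not test the clips.
- **Clips:** I did not measure their angles. That they are closed is inferred from the force drop as they snapped and from the final height.
- **Jars and tool:** I did not re-measure their positions at the end; every planned path kept clear of them.

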